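# Take the battery pack out of the tyre inflator

## Robot

A 6-joint arm with a two-finger parallel gripper is mounted at the origin on the work surface. World frame = base frame: x ahead of the robot, y to its left, z up, the work surface at z = 0. Lengths are in m, angles in degrees, forces in N, time in s.
With the tool pointing down it reaches from about 0.325 to 0.85 m from the base axis. Payload 15.5 kg.
Tool frame: the origin (TCP) lies midway between the tips of the shut fingers; the grasp point (between the pads) lies 19 mm behind it; y points along the fingers, x is the direction in which the jaws open and shut, and the axes are right-handed (so a half turn about y gives the same grasp; the last joint's range is limited). The gripper opens to 91 mm and grips with 3 to 60 N. Pads are 32 mm wide; open, the fingers measure 118 mm over their backs; the gripper's body (76 mm by 178 mm) begins 60 mm behind the grasp point.
Start: joints at [-70.101, 28.281, 77.091, -0, 74.628, -5.472], TCP at [0.268, -0.565, 0.214] pointing down, gripper open.
Joint ranges: [-166.48, 166.48], [-47.26, 123.95], [12.59, 153.08], [-70.14, 250.14], [6.76, 159.57], [-176.63, 176.63]. Speed limits (degrees/s): [108.29, 108.29, 147.25, 172.46, 172.46, 172.46].

## Interface

Orientations are given as a 3x3 rotation matrix whose columns are the frame's x, y, z axes.
In Python, from bench import ctrl gives the robot as it stands. The module is installed in compiled form; this text tells all that it offers. Calls block until the motion is done:
- ctrl.goto(position, orientation): joint-space move of the TCP to a pose.
- ctrl.move_l(position, vel=0.15, ori=None, contact_N=None): straight line of the TCP; ori=None keeps the orientation; vel is the mean speed in m/s. With contact_N (N) it stops when the force on the tool has changed by that much, and returns True; else False.
- ctrl.movej(angles): joint-space move.
- ctrl.command_gripper(opening): opening from 0.0 (shut) to 1.0 (fully open); the grip force is fixed at half the most; returns when the fingers have stopped.
- ctrl.sleep(seconds).
- ctrl.ik(position, orientation): joint angles nearest the present ones, or None.
- ctrl.read_camera(name): name is "scene" or "top" or "wrist"; returns the picture (384x512x3 uint8, blue, green, red); there is no depth.
- ctrl.camera_params(name): a dict with "fx", "fy", "cx", "cy" (pixels), "pose" (4x4, takes a point from camera to world coordinates); the wrist camera has in their place "T_tool_cam" (4x4, takes a point from camera to tool coordinates, whose origin is the TCP and whose axes are the tool frame's). Camera axes: x right, y up, looking along -z (the intrinsics and any distortion apply to the point x, -y, -z); pixel columns grow to the right and rows downward; lengths in m; the calibration is good to about 2 mm. The wrist camera is an equidistant fisheye: a pixel r from the principal point sees the ray r / f radians off the axis. A picture is of the moment at which its call begins: read the wrist's pose just before it. camera_params takes no time and is no camera call.
A pose or a line that the arm cannot do raises ctrl.MotionError and nothing moves.
- ctrl.sign_off(): hands the job in, once; it reports no verdict.
Readings, each from a call of its own:
- ctrl.current_t(): time.
- ctrl.current_q(): joint angles.
- ctrl.current_dq(): joint speeds.
- ctrl.current_effort(): joint torques, N m.
- ctrl.current_tool_pos(): TCP position.
- ctrl.current_eef_rot(): TCP orientation.
- ctrl.current_contact_force(): force on the tool from outside, world axes, zero at the start.
- ctrl.current_wrist_torque(): the same for the moment, N m.
- ctrl.current_grip_width(): opening from 0.0 (shut) to 1.0 (fully open).
Only numpy, scipy, OpenCV 4.12 (cv2) and the standard library are available. Lean on these libraries where they do the work, as an engineer would, in place of code of your own. Each camera call takes 0.05 s, during which the arm holds its last target.

## Task

The battery of the cordless tyre inflator is due for charging. Fold the inflator's carry handle back, away from the robot, until it clicks home at its rear stop, then squeeze the two side catches of the battery pack together and lift the pack straight up out of its bay. Finish while still holding the pack by its squeezed catches, upright and still, a good 5 cm clear above the inflator; leave the spare pack in the charger and everything else on the bench where it is.

Things in the scene. Friction and masses are not known exactly. Their poses are not given: they have to be found in the camera images.
- inflator: cordless tyre inflator, a grey plastic case 200 x 150 x 140 mm (x, y, z) with black trim, a round gauge and a brass air nipple on its front; it stands fast on the bench and does not shift, on the robot's left or right. Origin: centre of its underside; x points to its rear (roughly away from the robot, within 0.3 rad), y to its left, z up. Flat top 140 mm above the bench with the battery bay in its middle; the bay is 63 x 42 mm and 45 mm deep.
- handle (a joint): angle of the inflator's carry handle about its pivots: 0 upright over the battery (a stop; it begins between 0 and 0.25), growing as it folds to the rear (+x of the inflator); 1.35 is the end stop, folded back almost level. It turns stiffly (about 0.25 N m) and stays where it is left. From about 1.14 its arms ride over two spring balls in the case's sides (up to about 8 N more at the bar); beyond about 1.3 the balls hold it. Upright, it bars the gripper's way to the battery.
- handle_pivot (a point): middle of the line through the handle's two pivots, inside the case, 100 mm above the bench at the inflator's origin in plan; the hinge axis is the inflator's y. The handle is a steel U of 12 mm tube, 188 mm wide over all, its arms running outside the case.
- handle_bar (a point): middle of the handle's cross bar, 150 mm from the pivot line: a round rubber grip 18 mm in diameter and 110 mm long, lying along the inflator's y. 250 mm above the bench when upright; at the end stop about 146 mm behind the pivots and 133 mm above the bench, with 37 mm free between the grip and the case's rear face.
- battery: battery pack in the inflator's bay, black plastic: head 76 x 42 x 46 mm standing on the case's top, stem 60 x 39 x 42 mm below it in the bay; 0.29 to 0.52 kg. Origin: centre of the stem's underside, 98 mm above the bench when seated; z up, x and y as the inflator's. A hook on each side catch holds it under the bay's rim: it cannot be pulled out until both catches are squeezed in at least 3.2 mm, then it draws straight up (hooks free after 15 mm, stem out after 42 mm).
- battery_catches (a point): middle between the two side catches, 69 mm above the pack's origin, 27 mm above the inflator's top when seated. Each catch is a grey ribbed plate, 32 mm along x and 34 mm tall, on the head's left (+y) and right (-y) face; 54 mm over both when free, 44 mm when squeezed fully in. Around them the case's top is flat and clear.
- catch_left (a joint): travel of the left (+y) side catch into the pack, 0 free to 0.005 m fully in; springs need 3 N to start and 8 N fully in.
- catch_right (a joint): travel of the right (-y) side catch into the pack, 0 free to 0.005 m fully in; same springs.
- charger: black battery charger, 160 x 110 x 70 mm, fixed on the bench on the other side from the inflator. Origin: centre of its underside. Leave alone.
- spare_battery: spare pack of the same shape in the charger, its top 116 mm above the bench. Origin: centre of its stem's underside. Leave alone.
- bell: steel bicycle bell, a dome 54 mm across and 33 mm tall, on the bench in the middle. Origin: centre of its underside. Leave alone.
- patch_box: red plastic patch-kit box 75 x 45 x 21 mm, on the bench in the middle. Origin: centre of its underside. Leave alone.
- tape_roll: black roll of tape lying flat, 64 mm across, 19 mm tall, on the bench in the middle. Origin: centre of its underside. Leave alone.
- wrench: steel wrench lying at the back on the left. Leave alone.
- screwdriver: screwdriver lying near the robot on the right. Leave alone.
- glass: clear drinking glass, 70 mm across, 100 mm tall, standing at the back. Leave alone.
- pedal: black bicycle pedal, 92 x 85 x 26 mm, lying at the back on the right. Leave alone.
- table: the wooden bench top, its surface at height 0.
Mind the look-alikes: they are no part of the job. What is shaped like the battery but green or turquoise is not meant.

How it is judged (in metres and radians):
On the way, in this order (a step that is already met when the one before it is completed fails the run):
1. the carry handle is folded back and clicked home at its rear stop, the pack still in its bay (value of joint handle above 1.29 rad and z of battery in the frame of inflator below 0.106 m), for 0.2 s.
2. both side catches are squeezed in by the fingers while the pack is still in its bay (value of joint each of catch_left, catch_right above 0.0032 m and z of battery in the frame of inflator below 0.106 m and contact force between the fingers and battery above 3 N), for 0.1 s.
3. the pack is drawn up out of the bay with its catches squeezed (value of joint each of catch_left, catch_right above 0.0032 m and z of battery in the frame of inflator above 0.125 m), for 0.05 s.
At the end, for the whole second after the job is handed in: Robot still holds the pack: handle past 1.29 rad; both catches in over 3.2 mm, finger force over 3 N; pack off inflator and table, its underside over 30 mm above the inflator's top, within 80 mm of its middle, tilt under 0.3 rad, slower than 30 mm/s and 0.2 rad/s (value of joint handle above 1.29 rad and value of joint each of catch_left, catch_right above 0.0032 m and contact force between the fingers and battery above 3 N and contact force between battery and inflator below 0.2 N and contact force between battery and table below 0.2 N and z of battery in the frame of inflator above 0.17 m and horizontal distance between battery and inflator below 0.08 m and angle between battery's own z axis and vertical below 0.3 rad and linear speed of battery below 0.03 m/s and angular speed of battery below 0.2 rad/s); the arm keeps its last pose, push and grip.
It fails at once if the spare pack is shifted by more than 20 mm (distance of spare_battery from where it was at the start of the episode above 0.02 m).
It fails at once if something else on the bench is shifted by more than 30 mm (distance of any of bell, patch_box, tape_roll, wrench, screwdriver, glass, pedal from where it was at the start of the episode above 0.03 m).
It also fails if it takes over 45 s, if anything falls off the work surface, if the arm or the gripper's body presses on something with over 40 N, if the wrist force passes 120 N, or if a joint passes its speed limit or range.

## Working session

There is one attempt and no reset: what is moved stays moved. The work goes in short steps, each a Python script; the robot and the scene stay as the last script left them, time stands still between calls to the robot, and variables do not carry over. Pictures are saved under pics/ and viewed, and the job is handed in when it is done.

```bash
mkdir -p pics; ls
python3 - <<'E'
from bench import ctrl
import cv2,numpy as np
np.set_printoptions(precision=4,suppress=True)
for n in ("scene","top","wrist"):
    im=ctrl.read_camera(n); cv2.imwrite(f"pics/{n}0.png",im)
    p=ctrl.camera_params(n); print(n,p)
print(ctrl.current_t(),ctrl.current_tool_pos(),ctrl.current_eef_rot(),ctrl.current_contact_force())
E
```

```text
pics
scene {'fx': 464.519242545556, 'fy': 464.519242545556, 'cx': 260.3612596705496, 'cy': 185.5181096448781, 'pose': array([[ 0.5108, -0.6756,  0.5317,  1.2721],
       [ 0.8597,  0.4084, -0.3069, -0.5475],
       [-0.0098,  0.6139,  0.7894,  1.2941],
       [ 0.    ,  0.    ,  0.    ,  1.    ]])}
top {'fx': 412.17938180806675, 'fy': 412.17938180806675, 'cx': 257.4839495982854, 'cy': 194.19933503014735, 'pose': array([[ 0.0094,  0.9962, -0.0869,  0.3758],
       [-0.9997,  0.0114,  0.0224, -0.0631],
       [ 0.0233,  0.0866,  0.996 ,  1.3921],
       [ 0.    ,  0.    ,  0.    ,  1.    ]])}
wrist {'fx': 297.3186396354542, 'fy': 297.3186396354542, 'cx': 256.1041980917672, 'cy': 190.19365048394386, 'T_tool_cam': array([[ 1.    , -0.0017,  0.0004,  0.0007],
       [ 0.0009,  0.2909, -0.9567, -0.1716],
       [ 0.0015,  0.9567,  0.2909,  0.0837],
       [ 0.    ,  0.    ,  0.    ,  1.    ]])}
0.15 [ 0.2677 -0.5645  0.2135] [[ 0.4285 -0.0003  0.9036]
 [-0.9036  0.0008  0.4285]
 [-0.0008 -1.      0.0001]] [-0.1947 -0.1035 -0.5074]
```

View pics/scene0.png

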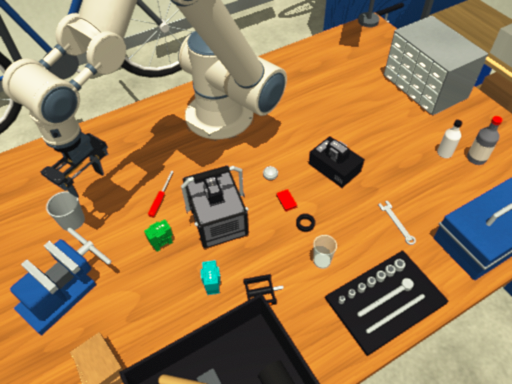

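View pics/top0.png

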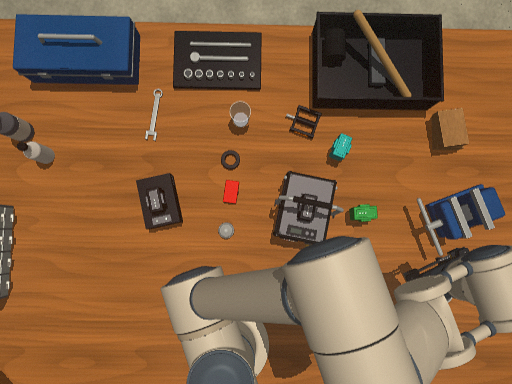

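View pics/wrist0.png

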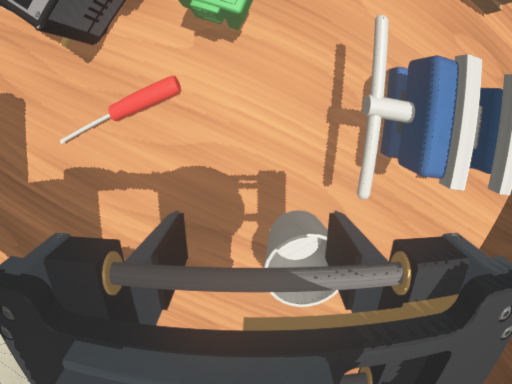

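The inflator is on the robot's right: about (306,208) in top and (215,205) in scene. The handle is near upright. I'll enlarge the crops to pick exact points.

Run:
```python
import cv2
a=cv2.imread('pics/top0.png')[160:255,260:390]; cv2.imwrite('pics/topz.png',cv2.resize(a,None,fx=6,fy=6,interpolation=cv2.INTER_CUBIC))
a=cv2.imread('pics/scene0.png')[155:255,165:265]; cv2.imwrite('pics/scz.png',cv2.resize(a,None,fx=6,fy=6,interpolation=cv2.INTER_CUBIC))
```

```text
(no output)
```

View pics/topz.png

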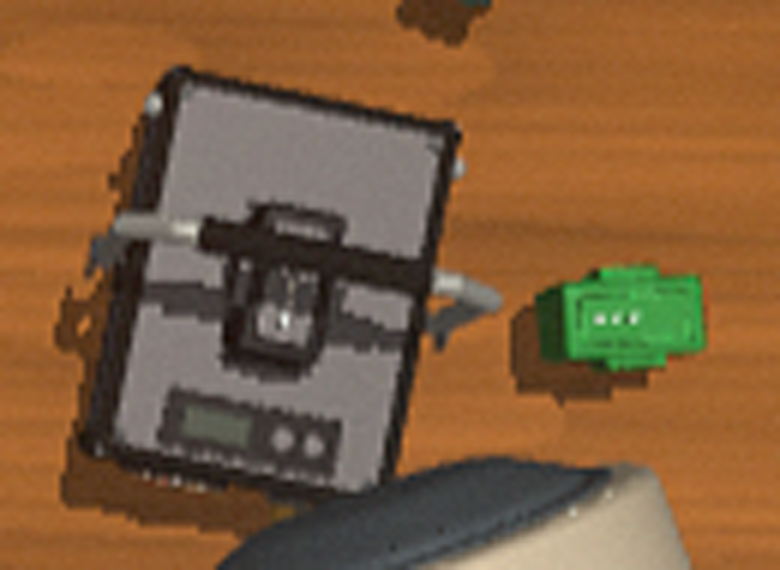

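View pics/scz.png

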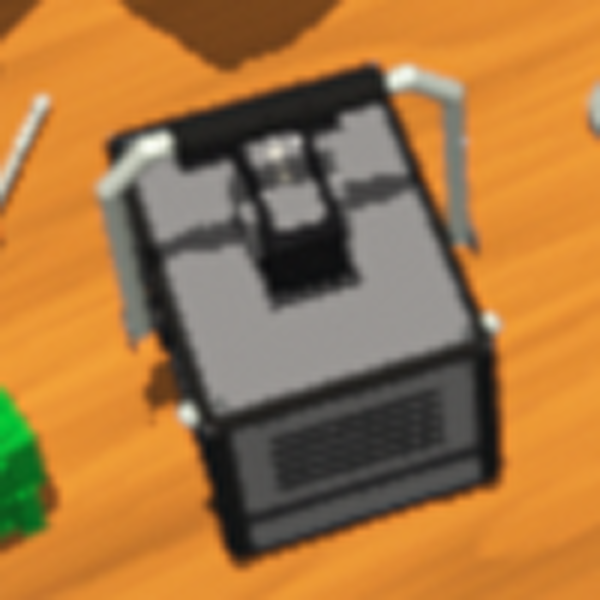

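```bash
cat > h.py <<'E'
import numpy as np
from scipy.optimize import least_squares
np.set_printoptions(precision=4,suppress=True)
def proj(p,P):
    T=np.linalg.inv(p['pose']); c=(T[:3,:3]@np.atleast_2d(P).T).T+T[:3,3]
    return np.c_[p['cx']+p['fx']*c[:,0]/-c[:,2], p['cy']+p['fy']*c[:,1]/c[:,2]]
def Rz(a): return np.array([[np.cos(a),-np.sin(a),0],[np.sin(a),np.cos(a),0],[0,0,1]])
E
python3 - <<'E'
from h import *
from bench import ctrl
T,S=ctrl.camera_params('top'),ctrl.camera_params('scene')
tc=lambda u,v:(260+u/6,160+v/6)
sc=lambda u,v:(165+u/6,155+v/6)
obs=[(T,(.1,.075,.14),tc(178,70)),(T,(.1,-.075,.14),tc(460,128)),(T,(-.1,-.075,.14),tc(380,495)),
 (S,(.1,-.075,.14),sc(220,420)),(S,(.1,.075,.14),sc(490,342)),(S,(.1,-.075,0),sc(240,562)),(S,(.1,.075,0),sc(497,480)),(S,(-.1,-.075,.14),sc(108,140)),(S,(-.1,.075,.14),sc(375,68))]
ho=[(T,.055,tc(200,235)),(T,-.055,tc(432,285)),(S,-.055,sc(175,146)),(S,.055,sc(386,83))]
def f(q):
    x,y,a,h=q;o=np.array([x,y,0]);r=[]
    for c,P,u in obs: r+=list((proj(c,o+Rz(a)@np.array(P))[0]-u))
    for c,yy,u in ho:
        P=np.array([.15*np.sin(h),yy,.1+.15*np.cos(h)])
        r+=list((proj(c,o+Rz(a)@P)[0]-u))
    return np.array(r)
s=least_squares(f,[.5,-.18,0,0.1],loss='soft_l1'); print(s.x); print(f(s.x).reshape(-1,2))
E
```

```text
[ 0.4465 -0.2392 -0.1944  0.0567]
[[-1.4844 -1.1743]
 [-0.7097 -0.8865]
 [ 0.3903  2.136 ]
 [-3.0886  0.8924]
 [ 0.0653 -0.3986]
 [-1.3849  1.1488]
 [ 0.3169  1.0981]
 [-0.5188 -1.9086]
 [-0.2361 -2.1353]
 [-0.7106 -1.0228]
 [-0.758  -1.3227]
 [-1.4089 -1.2295]
 [-0.2    -0.7326]]
```

```bash
cat >> h.py <<'E'
def tool_down(xdir):
    x=np.array(xdir,float);x/=np.linalg.norm(x);y=np.array([0,0,-1.]);return np.c_[x,y,np.cross(x,y)]
def wproj(p,tp,tR,P):
    M=p['T_tool_cam'];W=np.eye(4);W[:3,:3]=tR;W[:3,3]=tp
    T=np.linalg.inv(W@M);c=(T[:3,:3]@np.atleast_2d(P).T).T+T[:3,3]
    v=np.c_[c[:,0],-c[:,1],-c[:,2]];rho=np.hypot(v[:,0],v[:,1]);th=np.arctan2(rho,v[:,2])
    return np.c_[p['cx']+p['fx']*th*v[:,0]/rho,p['cy']+p['fy']*th*v[:,1]/rho]
E
python3 - <<'E'
from h import *
from bench import ctrl
import cv2,pickle
a=-.194;R=Rz(a)
p=np.array([.4465,-.2392,0])+R@[.009,0,.345]
O=tool_down(R[:,0]); O2=tool_down(-R[:,0])
print(ctrl.ik(p,O),ctrl.ik(p,O2))
tp=ctrl.current_tool_pos()
ctrl.move_l([tp[0],tp[1],.36],vel=.3)
ctrl.goto(p,O)
print(ctrl.current_t(),ctrl.current_q())
d=dict(tp=ctrl.current_tool_pos(),tR=ctrl.current_eef_rot());print(d)
for n in('wrist','scene','top'): cv2.imwrite(f'pics/{n}1.png',ctrl.read_camera(n))
pickle.dump(d,open('w1.pkl','wb'))
E
```

```text
[-34.5289  13.0624  80.3081  -0.      86.6295 -23.4136] [-34.5289  13.0624  80.3081   0.      86.6295 156.5864]
2.1833 [-34.6095  13.0974  80.2798  -0.0171  86.6241 -23.3952]
{'tp': array([ 0.4552, -0.2418,  0.3449]), 'tR': array([[ 0.9809, -0.0002,  0.1945],
       [-0.1945, -0.0002,  0.9809],
       [-0.0001, -1.    , -0.0003]])}
```

View pics/wrist1.png

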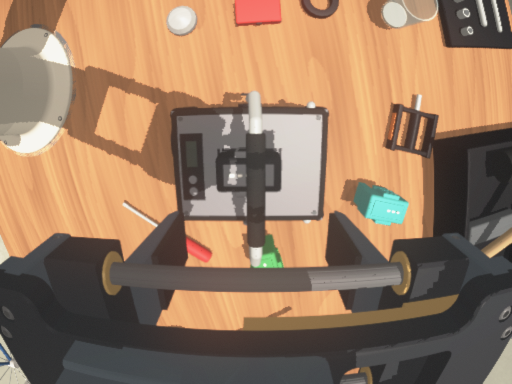

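View pics/scene1.png

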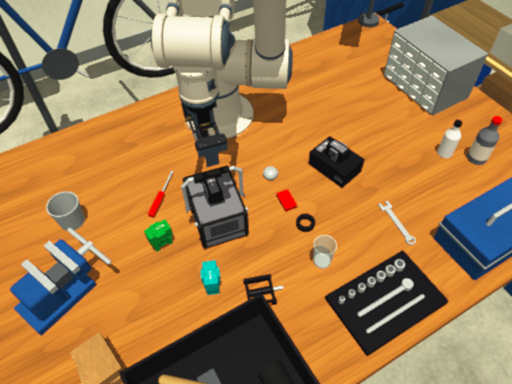

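The wrist view shows the case top at about (173..328, 107..221), with the bar running down x≈256 between the open fingers. I'll zoom in to refine.

Run:
```python
import cv2
a=cv2.imread('pics/wrist1.png')[85:285,150:350]; cv2.imwrite('pics/wz1.png',cv2.resize(a,(600,600),interpolation=cv2.INTER_CUBIC))
```

```text
(no output)
```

View pics/wz1.png

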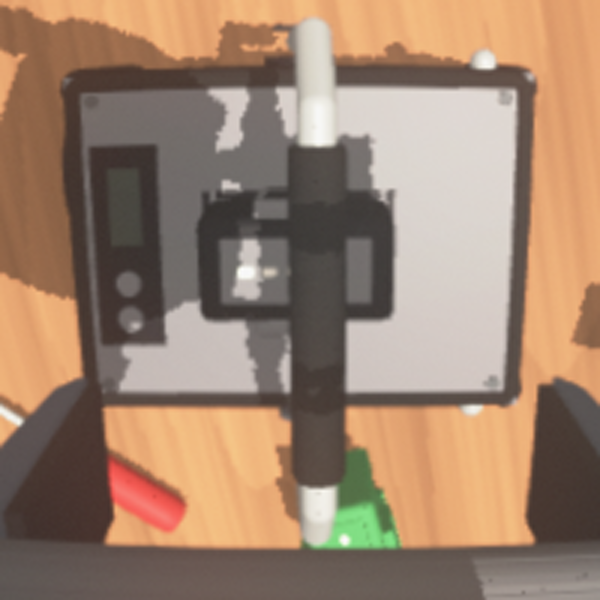

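```bash
cat > fit.py <<'E'
from h import *
from bench import ctrl
import pickle
T,S,Wp=[ctrl.camera_params(n) for n in('top','scene','wrist')]
d=pickle.load(open('w1.pkl','rb'))
tc=lambda u,v:(260+u/6,160+v/6)
sc=lambda u,v:(165+u/6,155+v/6)
wc=lambda u,v:(150+u/3,85+v/3)
PJ=dict(T=lambda P:proj(T,P),S=lambda P:proj(S,P),W=lambda P:wproj(Wp,d['tp'],d['tR'],P))
obs=[('T',(.1,.075,.14),tc(178,70)),('T',(.1,-.075,.14),tc(460,128)),('T',(-.1,-.075,.14),tc(380,495)),
 ('S',(.1,-.075,.14),sc(220,420)),('S',(.1,.075,.14),sc(490,342)),('S',(.1,-.075,0),sc(240,562)),('S',(.1,.075,0),sc(497,480)),
 ('W',(-.1,.075,.14),wc(68,76)),('W',(.1,.075,.14),wc(533,74)),('W',(.1,-.075,.14),wc(516,403)),('W',(-.1,-.075,.14),wc(88,405))]
ho=[('T',.055,tc(200,235)),('T',-.055,tc(432,285)),('S',-.055,sc(175,146)),('S',.055,sc(386,83)),('W',.055,wc(317,147)),('W',-.055,wc(318,486))]
def f(q,cams='TSW'):
    x,y,a,h=q;o=np.array([x,y,0]);r=[]
    for c,P,u in obs:
        if c in cams: r+=list((PJ[c](o+Rz(a)@np.array(P))[0]-u))
    for c,yy,u in ho:
        if c in cams:
            P=np.array([.15*np.sin(h),yy,.1+.15*np.cos(h)]); r+=list((PJ[c](o+Rz(a)@P)[0]-u))
    return np.array(r)
for cams in('TSW','W','TS'):
    s=least_squares(f,[.45,-.24,-.2,0.05],loss='soft_l1',args=(cams,)); print(cams,s.x)
    print(f(s.x,cams).reshape(-1,2).round(1).tolist())
    o=np.array([s.x[0],s.x[1],0])
    for P in [(-.038,.021,.186),(.038,.021,.186),(.038,-.021,.186),(-.038,-.021,.186)]:
        u=PJ['W'](o+Rz(s.x[2])@np.array(P))[0]; print(((u-[150,85])*3).round(),end=' ')
    print()
E
python3 fit.py
```

```text
TSW [ 0.448  -0.2404 -0.1915  0.0543]
[[-1.2, -1.6], [-0.4, -1.4], [0.9, 1.6], [-3.1, 1.5], [0.0, 0.0], [-1.4, 1.7], [0.3, 1.5], [-1.1, 0.7], [0.1, 0.3], [-0.0, 0.5], [-0.4, 0.0], [-0.3, -1.4], [-0.3, -1.8], [-1.6, -0.8], [-0.4, -0.4], [-0.1, -0.7], [-0.1, -2.7]]
[195. 218.] [397. 217.] [394. 324.] [200. 324.] 
W [ 0.4484 -0.2407 -0.1922  0.0516]
[[-0.7, 0.8], [0.5, 0.6], [0.3, 0.7], [-0.1, 0.1], [0.0, -0.4], [-0.0, -2.5]]
[197. 219.] [398. 218.] [396. 324.] [201. 325.] 
TS [ 0.4448 -0.239  -0.1913  0.0687]
[[-1.7, -0.6], [-0.9, -0.4], [0.4, 2.7], [-3.2, 0.5], [-0.1, -0.9], [-1.5, 0.7], [0.2, 0.6], [-0.7, -1.0], [-0.7, -1.4], [-1.4, -1.1], [-0.2, -0.7]]
[186. 216.] [388. 215.] [386. 322.] [191. 322.]
```

```bash
cat >> h.py <<'E'
INF=np.array([.4482,-.2405,0]);A=-.192;RI=Rz(A)
def barpt(h,r=.15): return INF+RI@np.array([r*np.sin(h),0,.1+r*np.cos(h)])
E
python3 - <<'E'
from h import *
from bench import ctrl
import cv2
O=tool_down(RI[:,0])
off=np.array([0,0,-.019])
p=barpt(.052)+off
print(ctrl.move_l(p,vel=.1,ori=O,contact_N=8),ctrl.current_tool_pos(),p)
ctrl.command_gripper(0.1)
print(ctrl.current_grip_width(),ctrl.current_contact_force(),ctrl.current_t())
cv2.imwrite('pics/wrist2.png',ctrl.read_camera('wrist'))
E
```

```text
False [ 0.4561 -0.2422  0.2313] [ 0.4559 -0.242   0.2308]
0.19451339356286962 [-0.7051  0.2302 -0.6211] 4.7417
```

View pics/wrist2.png

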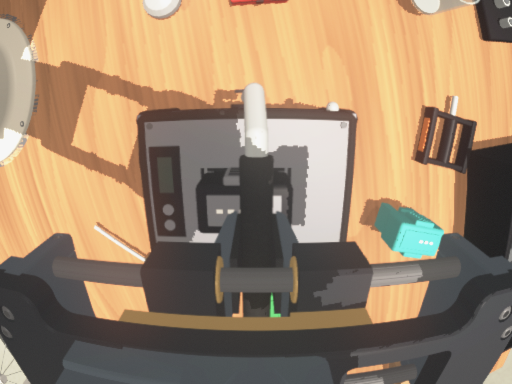

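The fingers hold the grip: 17.7 mm against the 18 mm expected. Now the arc.

Run:
```python
from h import *
from bench import ctrl
import cv2
off=np.array([0,0,-.019])
for h in [.2,.35,.5,.65,.8,.95,1.1]:
    hit=ctrl.move_l(barpt(h)+off,vel=.09,contact_N=40)
    print(h,hit,ctrl.current_tool_pos()-barpt(h)-off,ctrl.current_contact_force(),round(ctrl.current_grip_width(),3),round(ctrl.current_t(),2))
    if hit: break
cv2.imwrite('pics/scene3.png',ctrl.read_camera('scene')[150:270,140:300].repeat(4,0).repeat(4,1))
```

```text
0.2 False [ 0.0004 -0.0001  0.0001] [ 0.5955 -1.1054  2.8706] 0.192 5.19
0.35 False [ 0.     -0.0001 -0.0001] [ 0.7169 -2.9498  0.4165] 0.189 5.59
0.5 False [-0.     -0.0001 -0.0002] [ 0.4079 -3.4646 -1.7865] 0.19 5.99
0.65 False [-0.0001 -0.0001 -0.0001] [-0.502  -3.5207 -2.2231] 0.188 6.39
0.8 False [-0.0001 -0.0001  0.    ] [-0.9666 -3.9385 -2.0622] 0.19 6.79
0.95 False [ 0.0001 -0.     -0.0002] [-0.055  -4.0431 -1.1941] 0.19 7.19
1.1 False [ 0.      0.     -0.0005] [-1.1927 -2.9918 -2.0622] 0.189 7.59
```

View pics/scene3.png

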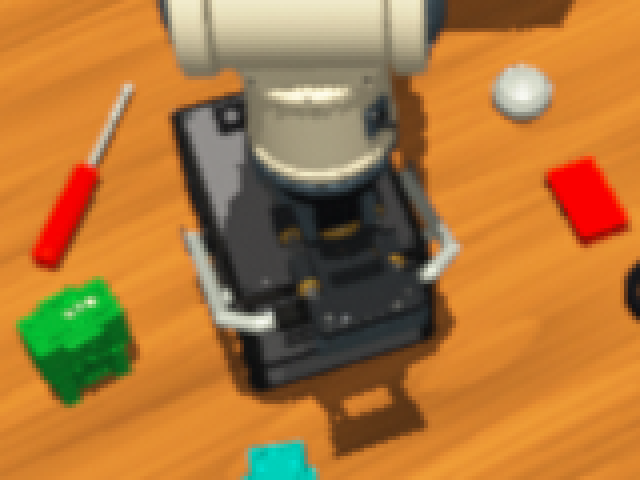

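The handle is following smoothly. Next I go past the balls to the stop.

Run:
```python
from h import *
from bench import ctrl
import cv2
off=np.array([0,0,-.019])
for h in [1.18,1.24,1.3,1.35,1.38]:
    hit=ctrl.move_l(barpt(h)+off,vel=.05,contact_N=45)
    print(h,hit,ctrl.current_tool_pos()-barpt(h)-off,ctrl.current_contact_force(),round(ctrl.current_grip_width(),3),round(ctrl.current_t(),2))
    if hit: break
cv2.imwrite('pics/wrist4.png',ctrl.read_camera('wrist'))
```

```text
1.18 False [-0.0006  0.0002 -0.0002] [-3.9726 -2.8012 -1.058 ] 0.186 8.03
1.24 False [-0.0005  0.0002 -0.0004] [-2.038  -5.007  -8.1231] 0.194 8.37
1.3 False [-0.0007  0.0002 -0.0001] [-5.7349 -3.3581 -2.7517] 0.188 8.7
1.35 True [-0.002   0.0004  0.0011] [-2.8944  0.1431 12.7537] 0.188 8.95
```

View pics/wrist4.png

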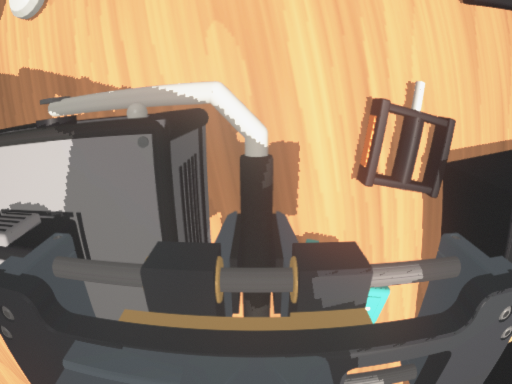

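Run:
```python
from h import *
from bench import ctrl
import cv2,pickle
ctrl.command_gripper(0.42)
print(ctrl.current_grip_width(),ctrl.current_tool_pos(),ctrl.current_contact_force())
p=ctrl.current_tool_pos()
ctrl.move_l([p[0],p[1],.25],vel=.2,contact_N=20)
b=INF+RI@np.array([0,0,.25])
for s in(1,-1):
    print(s,ctrl.ik(b,tool_down(s*RI[:,1])))
q=ctrl.current_q();print(q)
best=min((1,-1),key=lambda s:np.abs(ctrl.ik(b,tool_down(s*RI[:,1]))-q).max())
ctrl.goto(b,tool_down(best*RI[:,1]));ctrl.command_gripper(1.0)
print(best,ctrl.current_t())
d=dict(tp=ctrl.current_tool_pos(),tR=ctrl.current_eef_rot());pickle.dump(d,open('w5.pkl','wb'));print(d)
for n in('wrist','scene'): cv2.imwrite(f'pics/{n}5.png',ctrl.read_camera(n))
a=cv2.imread('pics/scene5.png')[155:255,165:265]; cv2.imwrite('pics/scz5.png',cv2.resize(a,None,fx=6,fy=6,interpolation=cv2.INTER_CUBIC))
```

```text
0.421517804531858 [ 0.5892 -0.268   0.1131] [-0.0088  0.1488 -0.2652]
1 [ -34.9466   16.7672   90.2722   -0.       72.9606 -113.9458]
-1 [-34.9466  16.7672  90.2722  -0.      72.9606  66.0542]
[-29.6913  28.6743  70.6711  -0.1019  81.0575 -18.6817]
-1 12.6417
{'tp': array([ 0.4482, -0.2405,  0.25  ]), 'tR': array([[-0.1908,  0.    ,  0.9816],
       [-0.9816, -0.    , -0.1908],
       [ 0.    , -1.    ,  0.    ]])}
```

View pics/wrist5.png

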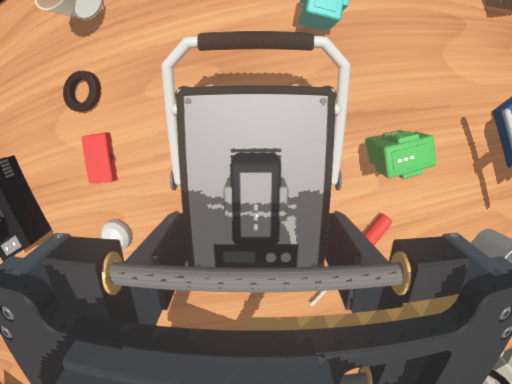

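View pics/scz5.png

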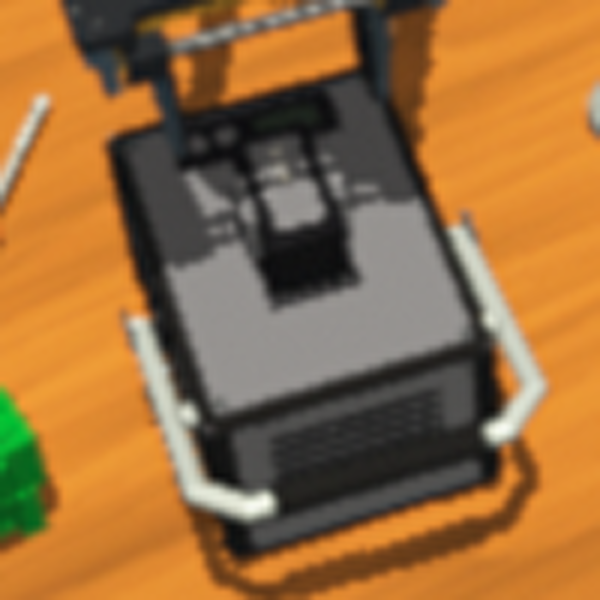

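The bar is behind the case at rows 40 in wrist, and the battery lies centred between the jaws. I'll check the handle angle and the alignment numerically.

Run:
```python
from h import *
from bench import ctrl
import cv2,pickle
d=pickle.load(open('w5.pkl','rb'));Wp=ctrl.camera_params('wrist');S=ctrl.camera_params('scene')
g=lambda P:wproj(Wp,d['tp'],d['tR'],INF+RI@np.array(P,float))[0]
for h in(1.2,1.25,1.3,1.35):
    r=[.15*np.sin(h),0,.1+.15*np.cos(h)]
    print(h,'bar',g(r),'ends',g([r[0],.055,r[2]]),g([r[0],-.055,r[2]]),'scene ends',[((proj(S,INF+RI@np.array([r[0],s*.055,r[2]]))[0]-[165,155])*6).round(0) for s in(1,-1)])
im=cv2.imread('pics/wrist5.png')
P=[(-.038,.021,.186),(.038,.021,.186),(.038,-.021,.186),(-.038,-.021,.186)];C=[(.1,.075,.14),(.1,-.075,.14)]
im=cv2.resize(im[0:260,130:380],None,fx=3,fy=3,interpolation=cv2.INTER_CUBIC)[:,:800]
def dot(P,c): u=(g(P)-[130,0])*3+1; cv2.circle(im,tuple(int(v) for v in u),3,c,-1)
for p in P: dot(p,(0,0,255))
for p in C: dot(p,(255,0,255))
for h,c in((1.25,(0,255,0)),(1.35,(0,255,255))):
  for y in(-.055,.055): dot((.15*np.sin(h),y,.1+.15*np.cos(h)),c)
cv2.imwrite('pics/ov5.png',im[:600])
```

```text
1.2 bar [256.418   40.9291] ends [194.7828  42.874 ] [318.0501  43.063 ] scene ends [array([476., 401.]), array([259., 466.])]
1.25 bar [256.4206  39.8233] ends [196.3377  41.6818] [316.5005  41.866 ] scene ends [array([479., 413.]), array([262., 478.])]
1.3 bar [256.4226  39.1595] ends [197.8382  40.9312] [315.004   41.1109] scene ends [array([481., 424.]), array([265., 490.])]
1.35 bar [256.4239  38.9061] ends [199.2826  40.5918] [313.5623  40.7671] scene ends [array([482., 435.]), array([268., 501.])]
```

View pics/ov5.png

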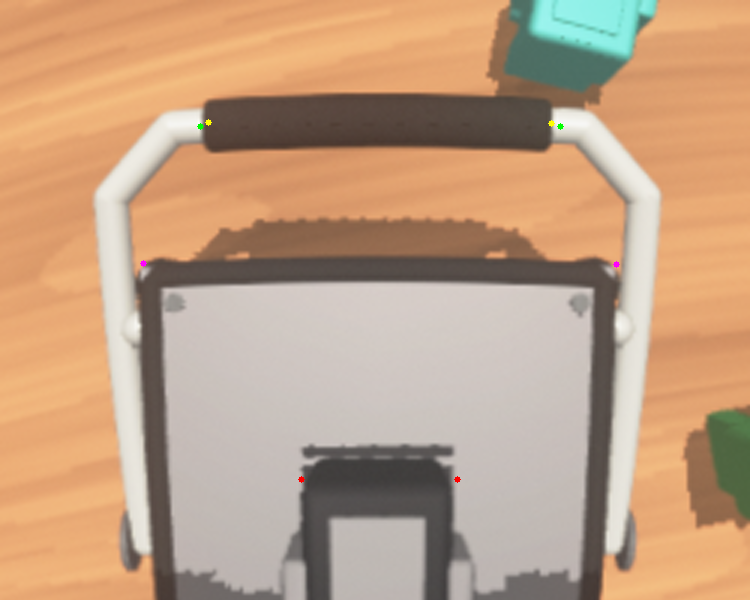

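The handle fits 1.35 rad in both views, and the battery is laterally centred within about 1 mm. Descend and squeeze.

Run:
```python
from h import *
from bench import ctrl
import cv2
b=INF+RI@np.array([0.001,0,.148])
print(ctrl.move_l(b,vel=.1,contact_N=8),ctrl.current_tool_pos()-b)
ctrl.command_gripper(0.3);ctrl.sleep(.3)
print(ctrl.current_grip_width(),ctrl.current_grip_width()*91,ctrl.current_contact_force(),ctrl.current_t())
cv2.imwrite('pics/wrist6.png',ctrl.read_camera('wrist'))
```

```text
False [ 0.0003 -0.0002  0.0005]
0.4618417724456149 42.027601292550955 [-0.8698  4.2778  8.708 ] 15.0167
```

View pics/wrist6.png

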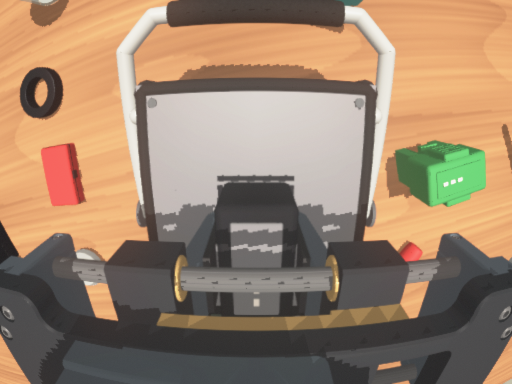

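The width is 42 mm, a little under the 44 mm for fully squeezed, so the catches are in at least 5 mm each allowing for pad compliance. I'll lift with a force guard.

Run:
```python
from h import *
from bench import ctrl
import cv2
p=ctrl.current_tool_pos()
for dz,v in((.006,.03),(.02,.04),(.05,.06),(.10,.08),(.115,.05)):
    hit=ctrl.move_l([p[0],p[1],.148+dz],vel=v,contact_N=20)
    print(dz,hit,ctrl.current_tool_pos(),ctrl.current_contact_force(),ctrl.current_grip_width(),ctrl.current_t())
    if hit: break
ctrl.sleep(.5)
for n in('wrist','scene'): cv2.imwrite(f'pics/{n}7.png',ctrl.read_camera(n))
a=cv2.imread('pics/scene7.png')[135:255,155:275]; cv2.imwrite('pics/scz7.png',cv2.resize(a,None,fx=5,fy=5,interpolation=cv2.INTER_CUBIC))
```

```text
0.006 False [ 0.4493 -0.2406  0.1541] [ 0.3631  0.268  -3.4656] 0.45991852728743077 15.4167
0.02 False [ 0.4494 -0.2406  0.1682] [ 0.1736 -0.0034 -4.1411] 0.4584321526611307 15.9167
0.05 False [ 0.4492 -0.2405  0.198 ] [ 0.4425  0.366  -4.0685] 0.45947741111897 16.5667
0.1 False [ 0.4491 -0.2403  0.2476] [-0.7302  0.0655 -3.9966] 0.45768658249923483 17.3417
0.115 False [ 0.4494 -0.2406  0.2632] [-0.6968  0.885  -3.3991] 0.4611938161836166 17.7917
```

View pics/scz7.png

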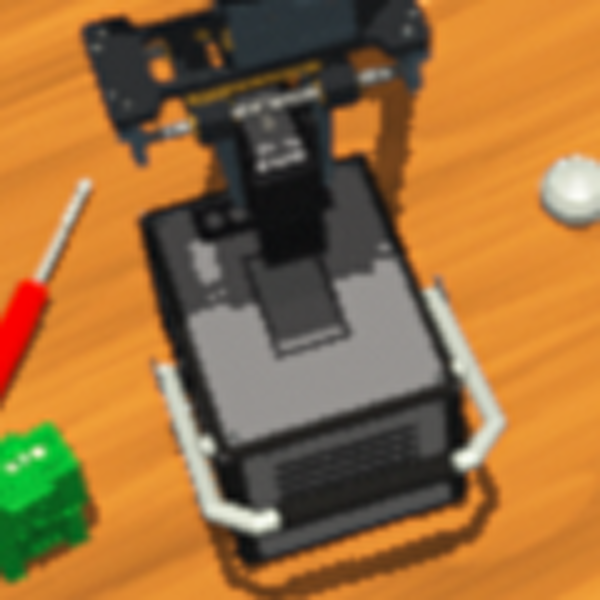

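View pics/wrist7.png

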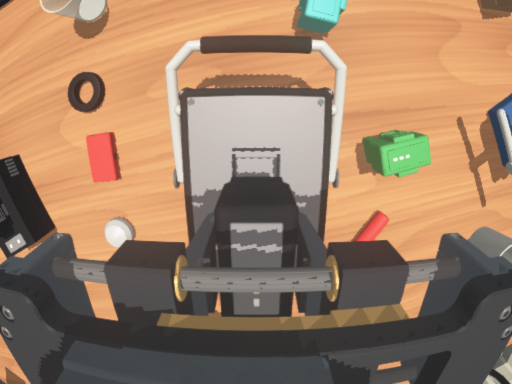

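The pack is out and hangs upright: the open bay shows at (295,300) in the scene crop, and the handle is still down. I'll check that it is holding still, then hand in.

Run:
```python
from bench import ctrl
ctrl.sleep(.5)
print(ctrl.current_tool_pos(),abs(ctrl.current_dq()).max(),ctrl.current_contact_force(),ctrl.current_grip_width(),ctrl.current_t())
ctrl.sign_off()
```

```text
[ 0.44933578 -0.24052821  0.26301574] 0.046387883262236994 [-0.03302673  0.40835552 -3.46241203] 0.4611880189041815 18.8917
the job is handed in; nothing more can be done
```

The handle is folded back to its rear stop and the battery pack is out of its bay. I handed the job in at 18.9 s, with the gripper still holding the pack by its squeezed catches; sign-off gives no verdict.

- **Handle:** I gripped the bar and swung it round its arc. The force jumped by the 45 N guard near 1.34 rad. Afterwards the wrist and scene pictures both fitted about 1.35 rad, and it was still down in the last picture.
- **Catches:** The jaws read 42 mm across the catches. Fully squeezed should be 44 mm; I put the difference down to finger compliance. The same effect showed on the bar, which read about 17 to 17.7 mm instead of 18 mm. The force stayed small during the lift, so the hooks came free.
- **Pack at hand-in:** It hung upright and centred over the inflator, with its underside about 73 mm above the inflator's top. It weighed about 3.5 N on the wrist and the joints were practically still.
- **Everything else:** I saw nothing else shifted in the pictures. I judged this by eye and did not measure each object.

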